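# Clamp a rail injector in the ratchet cradle for nozzle work

### The job

Set up the rail injector that lies alone on the bench for nozzle work: lay it in the cradle's two saddles, inlet stub up and nozzle tip in the slot of the front plate, and let go of it. Then slide the tail stop up until the injector is held end to end, its shoulder against the front plate, and lock the stop with its wing knob, clockwise. Last, wind the pointed ratchet knob clockwise until its nose is at the index pin and the pawl has dropped in behind that tooth, not a tooth further, and let go, leaving the other tools where they lie.

Things in the scene. Friction and masses are not known exactly. Their poses are not given: they have to be found in the camera images.
- injector: common-rail injector with black solenoid head, alone on the bare bench, 182 mm long, 0.47 kg. Origin on the underside, under the middle. y runs along it from nozzle tip (-90 mm) to head (+91), z up, on the side of the inlet stub (top at 48 mm). Body 24 mm thick, axis at z = 12.5 mm, from y = -35 to +68: grip at y = +10 to +25, near the centre of mass. Nut 16 mm thick to y = -68, then 6 mm tip
- injector_tail (a point): centre of the flat rear end of the injector's solenoid head (20 mm wide, 15 high), on its axis, 91 mm from its origin; axes as the injector's
- cradle: clamping cradle fixed to the bench: grey T-shaped base 10 mm thick, bar 278 x 66 mm along y, stem 113 x 110 mm towards the robot (-x) at its right end. Origin under it at the bench top; x away from the robot, y left, z up. On the bar from right to left: front plate, two saddles, tail stop on a rail. On the stem: ratchet wheel. The injector lies along y, nozzle to the right (-y)
- bed (a point): where the injector's origin belongs at last, on the saddle floor 28 mm above the bench; axes as the cradle's. Saddles at y = -35 to -23 and +54 to +68 mm: far wall at x = +12 (25 high), near lip at x = -15 (13 high), lead-ins above 8 to 15; 3 mm play. Base between them 18 mm below the floor. Fingers fit beside the body at y = +5 to +48. Lower it with its origin at y = +5 to +15, then it slides to 0
- front_slot (a point): middle of the front plate's inner face, at the injector's axis height; axes as the cradle's. Steel plate 44 mm wide, 8 thick, 46 mm above the bench, slot open at the top, 12 mm wide (22 at the mouth), for the nozzle tip. The injector's shoulder, the front end of its nut at y = -68 mm, bears on this face
- stop_face (a point): centre of the round rubber face of the tail stop, an aluminium block 36 mm wide, 44 long, top 50 mm above the bench, on the rail at the cradle's left end; axes as the cradle's; the face looks to -y, at the height of the injector's axis, and bears on the injector's rear end
- tail_stop (a joint): travel of the tail stop towards the injector (-y of the cradle), 0 to 0.055 m; starts at 0 to 0.022, with the injector home it ends near 0.042. Loose it slides at about 1.5 N (4 N more when pushing the injector along) and stays where it is left
- clamp_grip (a point): grip point of the wing knob on the tail stop: on its upright turning axis, 77 mm above the bench, 24 mm behind the stop face. The wing is a black upright bar 12 mm thick, 42 long, 59 to 86 mm above the bench; x along the wing, z up. Held by the wing the stop can be slid, then the knob turned
- clamp_knob (a joint): turn of the wing knob, clockwise from above positive: 0 loose (wing along the rail), starts at 0 to 0.15, end stop 1.4 rad. The shoe bites from about 0.7, past 1.0 the stop is locked. Takes up to about 0.2 N m, stays where it is left
- ratchet_grip (a point): grip point of the ratchet knob, on the wheel's upright axis, 60 mm above the bench. Black upright bar 14 mm thick, 39 to 70 mm above the bench, 22 mm back from the axis and 28 mm forward to a pointed nose (sides parallel from -20 to +16); x points to the nose, z up. Below it the steel wheel, 70 mm across, 15 saw teeth, top 31 mm above the bench
- ratchet (a joint): turn of ratchet wheel and knob, clockwise from above positive, 0.419 rad a tooth. Starts caught on tooth 0 (-0.01) or 1 (0.41); the nose is at the index pin on tooth 3, caught at 1.245. Let go, a spring turns it back until a tooth catches: for tooth 3 wind to 1.29 to 1.55, then let go. Past 1.66 tooth 4 catches, with no way back. Takes up to 0.25 N m
- pawl (a joint): lift of the sprung pawl, a dark steel finger at the right of the ratchet wheel, on an upright pivot: 0 = dropped in between two teeth, about 0.1 rad as a tooth crest passes it
- index_pin (a point): top of the index pin: upright steel pin 9 mm thick, 34 mm high, on the base at the robot's side of the ratchet wheel, 42 mm from its axis; the knob's nose points at it on tooth 3
- jaw: clamping jaw: steel post 15 x 20 mm, 50 mm high, on a rack under the ratchet wheel, with a sprung rubber pad 18 mm across towards the injector's near side, at y = -10 mm of the bed. Winding moves it along the cradle's x, 10 mm a radian; the pad meets the injector at about tooth 2 and on tooth 3 presses with about 10 N. Origin on the bench below the post
- brass_brush: bystander: wire brush with wooden handle, 210 mm long, on the bench left of the cradle's stem; leave it
- union_nut: bystander: loose steel union nut, 27 mm across, on the bench left of the cradle's stem; leave it
- slim_spanner: bystander: combination spanner, 164 mm long, 7 mm thick, on the bench to the right behind the cradle; leave it

How it is judged (in metres and radians):
On the way, in this order (a step that is already met when the one before it is completed fails the run):
1. the injector lies in both saddles, nozzle to the front plate, and has been let go (x of injector in the frame of bed between -0.005 and 0.004 m and z of injector in the frame of bed between -0.003 and 0.003 m and angle between the y axis of injector and the y axis of bed, either way round below 0.06 rad and y of injector_tail in the frame of bed above 0.05 m and contact force between the fingers and injector below 0.3 N and y of injector in the frame of bed between -0.003 and 0.03 m), for 0.2 s.
2. the tail stop has been slid up: shoulder at the front plate, stop face at the rear end, each within 3 mm (y of injector in the frame of bed between -0.003 and 0.003 m and y of injector_tail in the frame of stop_face between -0.003 and 0.003 m), for 0.1 s.
3. the wing knob is turned clockwise beyond 1.0 rad, which locks the stop (all of step 2 and value of joint clamp_knob above 1 rad), for 0.2 s.
At the end, for the whole second after the job is handed in: Injector in the saddles (5 mm across, 3 mm high, 0.06 rad), shoulder within 3 mm of the front plate, stop face within 3 mm of its rear end; wing knob past 1.0 rad; ratchet on tooth 3 (joint 1.15 to 1.40), pawl in (under 0.03), jaw pressing the injector over 5 N; released, at rest (all of step 3 and x of injector in the frame of bed between -0.005 and 0.004 m and z of injector in the frame of bed between -0.003 and 0.003 m and angle between the y axis of injector and the y axis of bed, either way round below 0.06 rad and y of injector_tail in the frame of bed above 0.05 m and contact force between the fingers and injector below 0.3 N and value of joint ratchet between 1.15 and 1.4 rad and value of joint pawl below 0.03 rad and contact force between jaw and injector above 5 N and velocity of joint ratchet below 0.05 rad/s and linear speed of injector below 0.01 m/s); the robot touches nothing.
It fails at once if the ratchet is wound on to the tooth after the index pin (value of joint ratchet above 1.66 rad).
It fails at once if the brass brush is moved by more than 3 cm (distance of brass_brush from where it was at the start of the episode above 0.03 m).
It fails at once if the union nut is moved by more than 3 cm (distance of union_nut from where it was at the start of the episode above 0.03 m).
It fails at once if the slim spanner is moved by more than 3 cm (distance of slim_spanner from where it was at the start of the episode above 0.03 m).
It also fails if it takes over 61 s, if anything falls off the work surface, if the arm or the gripper's body presses on something with over 40 N, if the wrist force passes 120 N, or if a joint passes its speed limit or range.

### The arm

A 6-joint arm with a two-finger parallel gripper is mounted at the origin on a cart in front of the work surface, level with it; the furniture and walls round the work are solid. World frame = base frame: x ahead of the robot, y to its left, z up, the work surface at z = 0. Lengths are in m, angles in degrees, forces in N, time in s.
With the tool pointing down it reaches from about 0.3 to 0.75 m from the base axis. Payload 8.5 kg.
Tool frame: the origin (TCP) lies on the centre line of the jaws, within the pads' length; the fingertips stand 19 mm ahead of it and the grasp point (between the pads) is the TCP (env.tcp_to_tips is the z of the fingertips in the tool frame, in m); z points along the fingers, y is the line along which they close (so a half turn about z gives the same grasp; the last joint's range is limited). The gripper opens to 85 mm and grips with 20 to 120 N. Pads are 22 mm wide; open, the fingers measure 114 mm over their backs; the gripper's body (76 mm by 85 mm) begins 54 mm behind the grasp point. The pads swing forward as they close: fully open they stand 13 mm farther back than shut.
Start: joints at [54.929, 21.807, 74.336, -0, 83.858, -12.336], TCP at [0.213, 0.507, 0.25] pointing down, gripper open.
Joint ranges: [-178.18, 178.18], [-50.72, 133.34], [12.68, 142.11], [-81.47, 261.47], [9.98, 163.14], [-165.26, 165.26]. Speed limits (degrees/s): [136.94, 136.94, 180, 180, 180, 180].

### API

Orientations are given as a 3x3 rotation matrix whose columns are the frame's x, y, z axes.
In Python, from rig import env gives the robot as it stands.
- The arm moves only by the tool servo_tool, never from a script. Its argument "steps" is a list of rows, each an object of numbers: "tx", "ty", "tz": the shift along the world's x, y, z in cm; "yaw": the turn about the world's z in degrees; "claw": the finger opening in cm, from 0 to 8.54. In form: [{"tx": .., "ty": .., "tz": .., "yaw": .., "claw": ..}, ...]. A call has 1 to 20 rows; each row shifts and turns the commanded pose from where the row before left it; what a row does not reach is not made up. A row lasts 1/10 s, in which the tool goes at most 50 mm and 8.59 degrees, less where a joint would pass 70% of its speed; a pose out of reach is approached as far as the arm can. A call with a gripper value outside its range is refused whole. The fingers move at their own pace and stop on an object; "newtons" is the grip in N (left out, the last holds). Time passes only in rows, so rows that do not move let the fingers close. It gives the time, the measured TCP pose, the force, the opening and the grip force at its end, in the units of the state.
- env.observe(): the state, without advancing time (a new reading comes with each control period).
- env.get_image(name): name is "scene" or "top" or "wrist"; returns (picture, depth): 480x640x3 uint8, red, green, blue; 480x640 float32, m along the optical axis (not along the pixel's ray), 0 where there is no reading.
- env.camera_model(name): a dict with "fovy" (degrees; the focal length in pixels is half the picture's height over the tangent of half this angle, whatever the lens; pixels are square), "cx", "cy" (the principal point, pixels), "T" (4x4, takes a point from camera to world coordinates). Camera axes: x right, y down, z forward; pixel columns grow to the right and rows downward; lengths in m; the calibration is good to about 2 mm. A picture is of the moment at which its call begins: read the wrist's pose just before it. camera_model takes no time and is no camera call; for the wrist camera it gives the pose at the moment of the call.
- env.close_job(): hands the job in; it is judged then, once.
The state is a dict: "time_s": time; "q": joint angles; "qvel": joint speeds; "joint_efforts": joint torques, N m; "position": TCP position; "tool_rot": TCP orientation; "ft_force": force on the tool from outside, world axes, zero at the start; "wrist_torque": the same for the moment, N m; "grip_width": finger opening in m; "gripper_force": force on a finger pad.
Only numpy, scipy, OpenCV 4.12 (cv2) and the standard library are available. Lean on these libraries where they do the work, as an engineer would, in place of code of your own. Each camera call takes 0.05 s, during which the arm holds its last target. There are 200 camera calls.

## Working session

There is one attempt and no reset: what is moved stays moved. The work goes in short steps, Python scripts to look and compute and a tool call to move; the robot and the scene stay as the last step left them, time stands still between calls to the robot, and variables do not carry over. Pictures are saved under pics/ and viewed, at most 12 in all, crops included, and the job is handed in when it is done.

Besides the shell and the picture viewer there is one more tool, called after ">>>" as name(argument=value, ...) on one line, values as JSON. servo_tool: Moves the arm, as the interface text tells. Its arguments: {"type":"object","properties":{"steps":{"type":"array"},"newtons":{"type":"number"}},"required":["steps"]}

```bash
mkdir -p pics; cat > h.py <<'E'
import numpy as np,cv2
from rig import env
def grab(n):
    m=env.camera_model(n); p,d=env.get_image(n); return p,d,m
def f(m): return 240/np.tan(np.radians(m["fovy"])/2)
def cloud(d,m):
    v,u=np.mgrid[:480,:640]; F=f(m)
    P=np.stack([(u-m["cx"])/F*d,(v-m["cy"])/F*d,d],-1)
    T=np.array(m["T"]); return P@T[:3,:3].T+T[:3,3]
def ray(m,u,v,z):
    T=np.array(m["T"]);r=T[:3,:3]@np.array([(u-m["cx"])/f(m),(v-m["cy"])/f(m),1]);o=T[:3,3]
    return o+r*(z-o[2])/r[2]
def save(n,p): cv2.imwrite(n,p[:,:,::-1])
E
python3 - <<'E'
from h import *
for n in("top","scene"):
    p,d,m=grab(n); save(f"pics/{n}.png",p); np.savez(f"{n}.npz",p=p,d=d,T=m["T"]); print(n,m,(d>0).mean())
o=env.observe();print(o["position"],o["tool_rot"],o["time_s"],env.tcp_to_tips)
E
```

```text
top {'fovy': 55.989752954967585, 'cx': 317.40969959501786, 'cy': 236.21057958478784, 'T': array([[ 0.01548759, -0.99288696,  0.11804925,  0.44197856],
       [-0.99986217, -0.0146727 ,  0.00776901, -0.06911915],
       [-0.00598165, -0.1181533 , -0.99297735,  0.90556732],
       [ 0.        ,  0.        ,  0.        ,  1.        ]])} 0.9961360677083333
scene {'fovy': 42.66938857418445, 'cx': 318.0755497350289, 'cy': 243.18433388590287, 'T': array([[-0.82090248, -0.40793854,  0.39963142,  0.12653324],
       [-0.57078925,  0.56424103, -0.5965163 ,  0.55773194],
       [ 0.01785354, -0.71778702, -0.69603379,  0.84816893],
       [ 0.        ,  0.        ,  0.        ,  1.        ]])} 0.9957161458333333
[0.21242645 0.50706515 0.24979347] [[-9.22304816e-01  3.86462521e-01 -7.39758227e-04]
 [ 3.86463128e-01  9.22304266e-01 -1.04477708e-03]
 [ 2.78514984e-04 -1.24949221e-03 -9.99999181e-01]] 0.1 0.019
```

View pics/top.png

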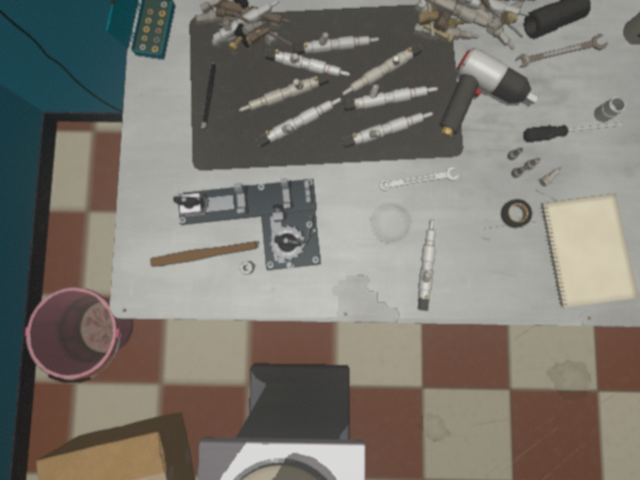

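View pics/scene.png

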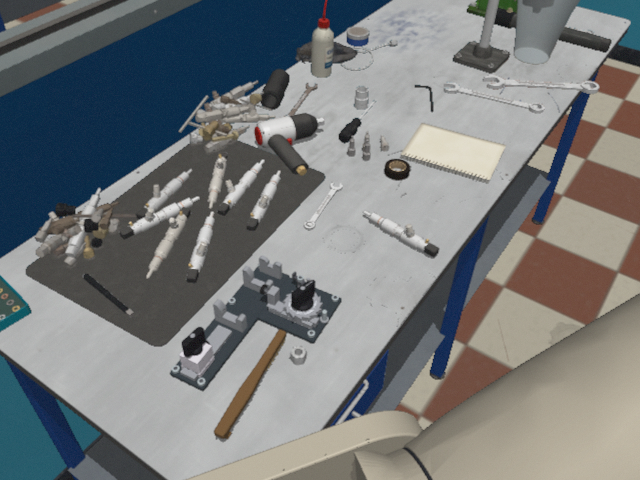

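The top view shows the lone injector at (427,265), its nozzle at (431,222) and its head at (425,303). The cradle bar runs from u=180 to 315 at v≈200, with the wing knob at (188,201) and the ratchet at (289,241). The scene view agrees, and the inlet stub appears to face up.

```bash
python3 - <<'E'
from h import *
z=np.load("top.npz");m=env.camera_model("top");C=cloud(z["d"],m);p=z["p"]
# bench height
print("bench",np.median(C[285:300,200:320,2]),np.median(C[200:300,460:490,2]))
Z=C[...,2]
# injector
M=np.zeros((480,640),bool);M[210:320,405:450]=1
M&=(Z>.006)
P=C[M];xy=P[:,:2];c=xy.mean(0);u,s,vt=np.linalg.svd(xy-c);a=vt[0];a*=-np.sign(a[0])
t=(xy-c)@a;print("inj n",M.sum(),"c",c,"dir(head)",a,"ang",np.degrees(np.arctan2(a[1],a[0])),"ext",t.min(),t.max())
top=P[:,2]>.035;print("stub",P[top].mean(0),P[:,2].max(),top.sum(), ((P[top][:,:2].mean(0)-c)@a if top.any() else 0))
for lo in np.arange(t.min(),t.max(),.012):
    k=(t>=lo)&(t<lo+.012); 
    n=(xy[k]-c)@np.array([-a[1],a[0]]);print(round(lo,3),P[k,2].max().round(3),n.min().round(3),n.max().round(3))
# cradle base: dark, 5..15 mm
M=np.zeros((480,640),np.uint8);M[170:275,172:330]=1
B=(M>0)&(Z>.006)&(Z<.014)&(p.max(2)<110)
cs=C[B];print("base",B.sum(),cs.min(0),cs.max(0),np.median(cs[:,2]))
r=cv2.minAreaRect((cs[(cs[:,0]>np.percentile(cs[:,0],55))][:,:2]*1000).astype(np.float32));print(r)
cv2.imwrite("pics/crop.png",cv2.resize(p[170:275,170:330,::-1],(800,525),interpolation=cv2.INTER_CUBIC))
E
```

```text
bench -0.0005742085805434671 -0.0005485897896813086
inj n 993 c [ 0.48497586 -0.27110389] dir(head) [-0.92324281  0.38421702] ang 157.40485932240026 ext -0.09812135634723329 0.11730293128473844
stub [ 0.46144348 -0.19985431  0.3505866 ] 0.9055673218486505 73 0.04910140291015439
-0.098 0.018 -0.023 -0.014
-0.086 0.023 -0.022 -0.006
-0.074 0.024 -0.022 -0.004
-0.062 0.023 -0.019 0.001
-0.05 0.027 -0.017 0.007
-0.038 0.027 -0.015 0.012
-0.026 0.028 -0.012 0.013
-0.014 0.024 -0.007 0.016
-0.002 0.048 -0.004 0.021
0.01 0.049 -0.002 0.024
0.022 0.027 0.001 0.029
0.034 0.027 0.005 0.029
0.046 0.032 0.01 0.032
0.058 0.024 0.014 0.035
0.07 0.022 0.018 0.035Traceback (most recent call last):
  File "<stdin>", line 14, in <module>
    return umr_maximum(a, axis, None, out, keepdims, initial, where)
ValueError: zero-size array to reduction operation maximum which has no identity
```

```bash
python3 - <<'E'
from h import *
z=np.load("top.npz");m=env.camera_model("top");C=cloud(z["d"],m);p=z["p"]
Z=np.where(z["d"]>.3,C[...,2],-1)
M=np.zeros((480,640),bool);M[210:320,405:450]=1
M&=(Z>.006)&(Z<.1)
P=C[M];xy=P[:,:2];c=xy.mean(0);u,s,vt=np.linalg.svd(xy-c);a=vt[0];a*=-np.sign(a[0])
t=(xy-c)@a;print("inj n",M.sum(),"c",c,"dir(head)",a,"ang",np.degrees(np.arctan2(a[1],a[0])),"ext",t.min(),t.max())
top=P[:,2]>.035;print("stub",P[top].mean(0),P[:,2].max(),(P[top][:,:2].mean(0)-c)@a)
o=c+a*(t.min()+.09); print("origin",o, "from head",c+a*(t.max()-.091))
M=np.zeros((480,640),bool);M[170:275,172:330]=1
B=M&(Z>.006)&(Z<.014)&(p.max(2)<110)
cs=C[B];print("base",B.sum(),cs.min(0),cs.max(0),np.median(cs[:,2]))
r=cv2.minAreaRect((C[M&(Z>.006)&(C[...,0]>C[200,200,0]*0+np.percentile(cs[:,0],60))][:,:2]*1000).astype(np.float32));print(r)
cv2.imwrite("pics/crop.png",cv2.resize(p[170:275,170:330,::-1],(800,525),interpolation=cv2.INTER_CUBIC))
E
```

```text
inj n 967 c [ 0.48613194 -0.27653471] dir(head) [-0.99263329  0.12115757] ang 173.04108616347833 ext -0.09863507237288331 0.08084084719364444
stub [ 0.47221131 -0.27217589  0.04357599] 0.04937056783856686 0.014346184847855728
origin [ 0.4947034  -0.27758091] from head [ 0.49621626 -0.27776557]
base 3835 [ 0.48157033 -0.06609507  0.00600512] [0.66303919 0.2152616  0.01396608] 0.00949773631966544
((630.0347290039062, 81.4805679321289), (56.53160095214844, 276.6576843261719), 3.4408397674560547)
```

View pics/crop.png

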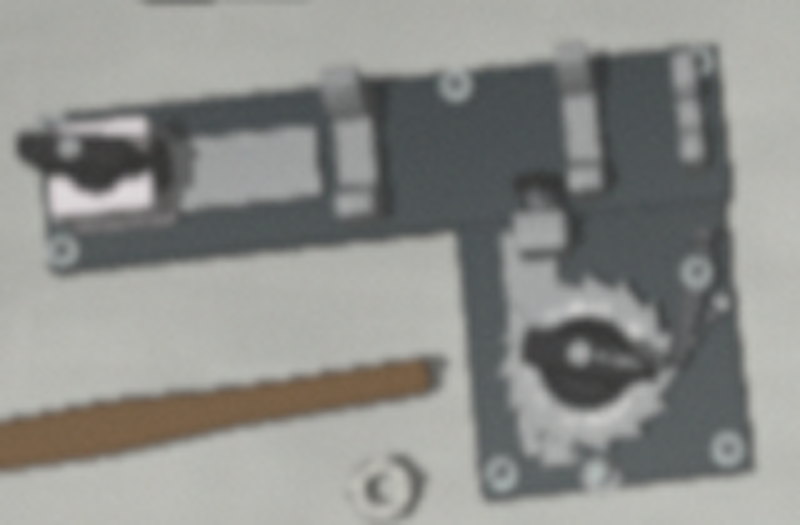

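The crop shows the base corners clearly. In crop pixels, the right edge runs from (718,45) to (752,470). The wing knob sits on the tail stop at (95,160) and lies along the rail. The ratchet knob is at (580,352), nose pointing right (≈ -y), and the index pin is at (595,470). I'll turn the corners into world points.

```bash
python3 - <<'E'
from h import *
m=env.camera_model("top")
pts=dict(tr=(718,45),br=(752,470),bl=(485,500),inn=(460,230),lb=(52,272),lt=(45,118))
for k,(u,v) in pts.items(): print(k,ray(m,170+u/5,170+v/5,.01).round(4))
for k,(u,v,h) in dict(knob=(580,352,.07),pin=(595,462,.034),nose=(660,365,.07),wing=(95,155,.086),wl=(20,148,.086),wr=(165,165,.086)).items(): print(k,ray(m,170+u/5,170+v/5,h).round(4))
P=np.array([ray(m,170+pts[k][0]/5,170+pts[k][1]/5,.01)[:2] for k in("tr","lt","lb","br","bl")])
L=np.array([[.033,-.139],[.033,.139],[-.033,.139],[-.143,-.139],[-.143,-.029]])
print(np.linalg.norm(P[0]-P[1]),np.linalg.norm(P[0]-P[3]),np.linalg.norm(P[3]-P[4]))
m2=env.camera_model("wrist");print("wrist",m2,env.observe()["position"])
E
```

```text
tr [ 0.6652 -0.0526  0.01  ]
br [ 0.493  -0.0689  0.01  ]
bl [0.4796 0.0367 0.01  ]
inn [0.5877 0.0499 0.01  ]
lb [0.5683 0.2133 0.01  ]
lt [0.6312 0.2194 0.01  ]
knob [ 0.5326 -0.0042  0.07  ]
pin [ 0.4938 -0.0082  0.034 ]
nose [ 0.5282 -0.0341  0.07  ]
wing [0.6014 0.1756 0.086 ]
wl [0.6037 0.2036 0.086 ]
wr [0.5981 0.1496 0.086 ]
0.2740669763336501 0.1729109025118617 0.10647398730372937
wrist {'fovy': 61.37991275431394, 'cx': 313.3847201121377, 'cy': 239.17966576580352, 'T': array([[ 0.38604488,  0.88907076,  0.24601328,  0.15073391],
       [ 0.92247938, -0.37175487, -0.10406778,  0.53430661],
       [-0.00106699,  0.26711702, -0.96366351,  0.3733524 ],
       [ 0.        ,  0.        ,  0.        ,  1.        ]])} [0.21242645 0.50706515 0.24979347]
```

>>> servo_tool(steps=[{"tx": 3.1,"ty": -3.5,"tz": -0.2,"yaw": -5},{"tx": 3.1,"ty": -3.5,"tz": -0.2,"yaw": -5},{"tx": 3.1,"ty": -3.5,"tz": -0.2,"yaw": -5},{"tx": 3.1,"ty": -3.5,"tz": -0.2,"yaw": -5},{"tx": 3.1,"ty": -3.5,"tz": -0.2,"yaw": -5},{"tx": 3.1,"ty": -3.5,"tz": -0.2,"yaw": -5},{"tx": 3.1,"ty": -3.5,"tz": -0.2,"yaw": -5},{"tx": 3.1,"ty": -3.5,"tz": -0.2,"yaw": -5},{"tx": 3.1,"ty": -3.5,"tz": -0.2,"yaw": -5},{"tx": 3.1,"ty": -3.5,"tz": -0.2,"yaw": -5},{"tx": 2.5,"ty": -3.5,"tz": -0.2,"yaw": -5},{"yaw": -5.3},{},{}])

```text
invalid input at $.steps[0]: expected keys tx, ty, tz, yaw, claw
```

```bash
python3 - <<'E'
from h import *
o=env.observe();print(o["position"],o["tool_rot"].round(3).tolist(),o["q"])
p,d,m=grab("wrist"); save("pics/w1.png",p); np.savez("w1.npz",p=p,d=d,T=m["T"]);print(m["cx"],(d>0).mean())
E
```

```text
[0.21242645 0.50706515 0.24979347] [[-0.922, 0.386, -0.001], [0.386, 0.922, -0.001], [0.0, -0.001, -1.0]] [ 5.49285144e+01  2.18362459e+01  7.43784277e+01  2.94918974e-04
  8.38586734e+01 -1.23369232e+01]
313.3847201121377 0.99587890625
```

View pics/w1.png

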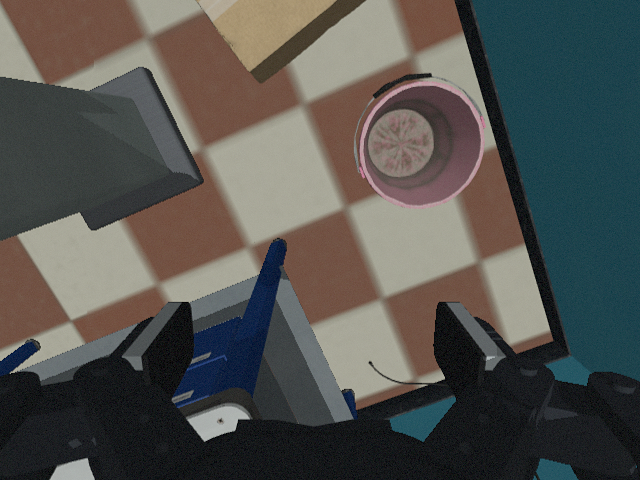

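The move was refused because every row needs all five keys, so this wrist view is still at the start pose. It shows only the floor, with the fingers at the bottom (v>300). I'll resend the move.

>>> servo_tool(steps=[{"tx": 3.1,"ty": -3.5,"tz": -0.2,"yaw": -5,"claw": 8.5},{"tx": 3.1,"ty": -3.5,"tz": -0.2,"yaw": -5,"claw": 8.5},{"tx": 3.1,"ty": -3.5,"tz": -0.2,"yaw": -5,"claw": 8.5},{"tx": 3.1,"ty": -3.5,"tz": -0.2,"yaw": -5,"claw": 8.5},{"tx": 3.1,"ty": -3.5,"tz": -0.2,"yaw": -5,"claw": 8.5},{"tx": 3.1,"ty": -3.5,"tz": -0.2,"yaw": -5,"claw": 8.5},{"tx": 3.1,"ty": -3.5,"tz": -0.2,"yaw": -5,"claw": 8.5},{"tx": 3.1,"ty": -3.5,"tz": -0.2,"yaw": -5,"claw": 8.5},{"tx": 3.1,"ty": -3.5,"tz": -0.2,"yaw": -5,"claw": 8.5},{"tx": 3.1,"ty": -3.5,"tz": -0.2,"yaw": -5,"claw": 8.5},{"tx": 2.5,"ty": -3.5,"tz": -0.2,"yaw": -5,"claw": 8.5},{"tx": 0,"ty": -3,"tz": 0,"yaw": -5.3,"claw": 8.5},{"tx": 0,"ty": 0,"tz": 0,"yaw": 0,"claw": 8.5},{"tx": 0,"ty": 0,"tz": 0,"yaw": 0,"claw": 8.5}])

```text
time_s: 1.55
position: [0.5474, 0.0921, 0.2281]
tool_rot: [[-0.121, 0.993, -0.001], [0.993, 0.121, 0.0], [0.0, -0.001, -1.0]]
ft_force: [0.5, 0.6, -0.3]
grip_width: 0.0848
gripper_force: 0.0
```

```bash
python3 - <<'E'
from h import *
o=env.observe();print(o["position"],o["tool_rot"].round(3).tolist(),o["q"])
p,d,m=grab("wrist"); save("pics/w2.png",p); np.savez("w2.npz",p=p,d=d,T=m["T"])
E
```

```text
[0.54741906 0.09211906 0.22814716] [[-0.121, 0.993, -0.001], [0.993, 0.121, 0.0], [0.0, -0.001, -1.0]] [-2.67571632e+00  2.32910818e+01  7.57391667e+01  1.79587181e-02
  8.10020550e+01 -9.64342193e+00]
```

View pics/w2.png

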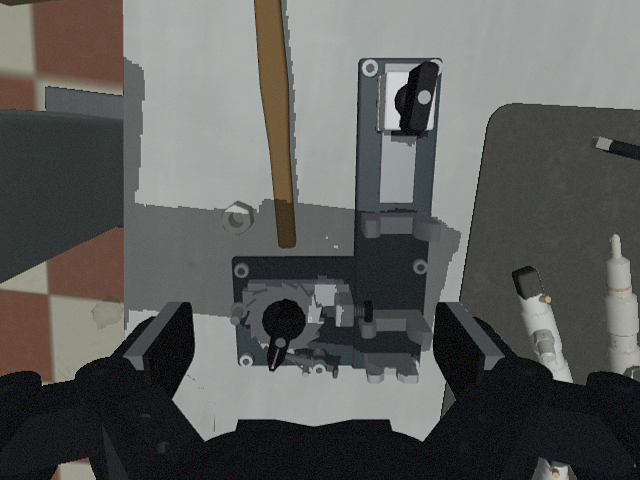

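The whole cradle is visible: bar corners at (359,60) and (441,60), tail stop and wing at (420,98), saddles at (400,223) and (398,325), front plate at (390,365), and ratchet knob at (284,322) with its nose at (272,368). The union nut is at (238,217) and the brush is at u≈280.

```bash
python3 - <<'E'
from h import *
z=np.load("w2.npz");m=env.camera_model("wrist");m["T"]=z["T"];C=cloud(z["d"],m);p=z["p"]
X,Y,Z=C[...,0],C[...,1],C[...,2]
w=(z["d"]>.2)&(X<.69)&(X>.45)&(Y>-.1)&(Y<.25)
base=w&(Z>.005)&(Z<.015)&(p.max(2)<100)
# bar edges: per image row, first/last base col
near=[];far=[]
for v in range(80,250,4):
    u=np.where(base[v,330:470])[0]+330
    if len(u)>10: near.append(ray(m,u[0]-.5,v,.01)[:2]);far.append(ray(m,u[-1]+.5,v,.01)[:2])
near=np.array(near);far=np.array(far)
def line(P):
    for _ in range(3):
        k=np.polyfit(P[:,1],P[:,0],1);r=P[:,0]-np.polyval(k,P[:,1]);P=P[abs(r)<.002] if (abs(r)<.002).sum()>5 else P
    return k,len(P),r.std()
for n,P in(("near",near),("far",far)):
    k,N,s=line(P);print(n,k,"yaw",np.degrees(np.arctan(-k[0])),N,s)
for k,(u,v) in dict(tr=(441.5,58.5),tl=(358.5,58.5),inn=(355,256),sl=(232,256)).items(): print(k,ray(m,u,v,.01).round(4))
yaw=np.radians(7.);a=np.array([np.cos(yaw),np.sin(yaw)]);b=np.array([-a[1],a[0]])
s=C[...,:2]@a;t=C[...,:2]@b
# structures by height along t
reg=w&(s>.60)&(s<.70)
for lo in np.arange(-.13,.18,.008):
    k=reg&(t>=lo)&(t<lo+.008)
    q=k&(Z>.035)&(Z<.075)
    if q.sum()>5: print(round(lo,3),"n",q.sum(),"z",Z[q].max().round(4),"s",s[q].min().round(4),s[q].max().round(4))
E
```

```text
near [-0.12423486  0.59513173] yaw 7.081847652043009 38 0.00024456373431868273
far [-0.12504843  0.66127393] yaw 7.1277484523377606 34 0.00029230666867824867
tr [0.6327 0.2237 0.01  ]
tl [0.5684 0.2158 0.01  ]
inn [0.5898 0.0554 0.01  ]
sl [0.4815 0.0422 0.01  ]
-0.122 n 340 z 0.0477 s 0.6026 0.6465
-0.114 n 223 z 0.0479 s 0.6023 0.6464
-0.082 n 237 z 0.0545 s 0.6001 0.6526
-0.074 n 397 z 0.0543 s 0.6 0.6523
-0.066 n 18 z 0.0495 s 0.6002 0.6037
-0.058 n 46 z 0.0505 s 0.6 0.6035
-0.05 n 34 z 0.0486 s 0.6 0.6037
0.006 n 242 z 0.0546 s 0.6001 0.6521
0.014 n 364 z 0.0556 s 0.6 0.6522
0.022 n 131 z 0.0544 s 0.6002 0.6523
0.086 n 264 z 0.0749 s 0.6058 0.6418
0.094 n 365 z 0.0747 s 0.6057 0.6417
0.102 n 373 z 0.0749 s 0.6055 0.6418
0.11 n 373 z 0.0749 s 0.6055 0.6417
0.118 n 370 z 0.075 s 0.6055 0.6419
0.126 n 241 z 0.0744 s 0.6056 0.6239
```

```bash
cat >> h.py <<'E'
yaw=np.radians(7.1);a=np.array([np.cos(yaw),np.sin(yaw)]);b=np.array([-a[1],a[0]])
E
python3 - <<'E'
from h import *
z=np.load("w2.npz");m=env.camera_model("wrist");m["T"]=z["T"];C=cloud(z["d"],m);p=z["p"]
Z=C[...,2];s=C[...,:2]@a;t=C[...,:2]@b
w=(z["d"]>.2)
q=w&(Z>.049)&(Z<.058)&(s>.634)&(s<.652)   # far walls top (53 mm)
for lo,hi in((-.095,-.06),(-.005,.035)):
    k=q&(t>lo)&(t<hi);print("wall",k.sum(),np.percentile(t[k],[1,50,99]).round(4),np.percentile(s[k],[1,99]).round(4),np.median(Z[k]).round(4))
k=w&(Z>.043)&(Z<.05)&(s>.602)&(s<.647)&(t<-.095)&(t>-.15);print("plate",k.sum(),np.percentile(t[k],[1,99]).round(4))
k=w&(Z>.024)&(Z<.032)&(s>.612)&(s<.634)&(t>-.09)&(t<.04);print("floor",np.median(Z[k]),np.percentile(t[k&(t<-.04)],[1,99]),np.percentile(t[k&(t>-.04)],[1,99]))
k=w&(Z>.045)&(Z<.052)&(s>.60)&(s<.65)&(t>.06)&(t<.15);print("stop block",k.sum(),np.percentile(t[k],[1,99]).round(4),np.percentile(s[k],[1,99]).round(4),np.median(Z[k]))
k=w&(Z>.078)&(Z<.092)&(s>.58)&(s<.67)&(t>.05)&(t<.2)
P=np.c_[s[k],t[k]];r=cv2.minAreaRect((P*1000).astype(np.float32));print("wing",k.sum(),r,np.median(Z[k]))
k=w&(Z>.064)&(Z<.076)&(s>.47)&(s<.6)&(t>-.15)&(t<.0)
P=np.c_[s[k],t[k]];r=cv2.minAreaRect((P*1000).astype(np.float32));print("rat",k.sum(),r,np.median(Z[k]),P.min(0),P.max(0))
k=w&(Z>.030)&(Z<.038)&(s>.45)&(s<.515)&(t>-.1)&(t<.0);print("pin",k.sum(),np.c_[s[k],t[k]].mean(0))
print("tcp",env.observe()["position"][:2]@np.c_[a,b])
E
```

```text
wall 215 [-0.0815 -0.0748 -0.0693] [0.6407 0.6518] 0.0525
wall 279 [0.0077 0.0151 0.0216] [0.641  0.6519] 0.0525
plate 316 [-0.1226 -0.1138]
floor 0.02799558928641152 [-0.08109634 -0.0691605 ] [0.00762782 0.02145483]
stop block 1250 [0.0867 0.1299] [0.6059 0.6415] 0.04982023920004555
wing 1463 ((623.8550415039062, 110.11146545410156), (42.111167907714844, 12.351239204406738), 82.21495056152344) 0.08591255442013818
rat 989 ((528.5772705078125, -71.279052734375), (50.45271682739258, 14.093299865722656), 72.98046875) 0.06996953791252863 [ 0.5183571  -0.09518067] [ 0.54178113 -0.04574   ]
pin 881 [ 0.50545843 -0.06809288]
tcp [0.55458355 0.02444341]
```

Cradle yaw is 7.1°. The bed is at s=.624, t=-.0464, and the saddle walls, front plate and stop all agree to within 1 mm. Next I'll go above the injector.

>>> servo_tool(steps=[{"tx": -0.67,"ty": -3.68,"tz": -0.5,"yaw": 7.6,"claw": 7},{"tx": -0.67,"ty": -3.68,"tz": -0.5,"yaw": 7.6,"claw": 7},{"tx": -0.67,"ty": -3.68,"tz": -0.5,"yaw": 7.6,"claw": 7},{"tx": -0.67,"ty": -3.68,"tz": -0.5,"yaw": 7.6,"claw": 7},{"tx": -0.67,"ty": -3.68,"tz": -0.5,"yaw": 7.6,"claw": 7},{"tx": -0.67,"ty": -3.68,"tz": -0.5,"yaw": 7.6,"claw": 7},{"tx": -0.67,"ty": -3.68,"tz": -0.5,"yaw": 7.6,"claw": 7},{"tx": -0.67,"ty": -3.68,"tz": -0.5,"yaw": 7.6,"claw": 7},{"tx": -0.67,"ty": -3.68,"tz": -0.5,"yaw": 7.6,"claw": 7},{"tx": -0.67,"ty": -3.68,"tz": -0.5,"yaw": 7.6,"claw": 7},{"tx": 0,"ty": 0,"tz": 0,"yaw": 0,"claw": 7},{"tx": 0,"ty": 0,"tz": 0,"yaw": 0,"claw": 7}])

```text
time_s: 2.8
position: [0.4808, -0.2749, 0.1782]
tool_rot: [[-0.992, 0.123, -0.0], [0.123, 0.992, 0.001], [0.0, 0.001, -1.0]]
ft_force: [-0.2, 0.4, -0.5]
grip_width: 0.0696
gripper_force: 0.0
```

```bash
python3 - <<'E'
from h import *
o=env.observe();print(o["position"],o["tool_rot"].round(4).tolist())
p,d,m=grab("wrist"); save("pics/w3.png",p); np.savez("w3.npz",p=p,d=d,T=m["T"])
C=cloud(d,m);X,Y,Z=C[...,0],C[...,1],C[...,2]
w=(d>.15)&(Z>.006)&(Z<.06)&(abs(Y+.277)<.045)&(X>.35)&(X<.65)
n,l,st,ce=cv2.connectedComponentsWithStats(w.astype(np.uint8));i=1+st[1:,4].argmax();M=l==i;print(st[1:,4])
P=C[M];xy=P[:,:2]
body=(P[:,2]<.03)&(abs((xy-[.495,-.277])@[-.9926,.121])<.075)
c=xy[body].mean(0);u,sv,vt=np.linalg.svd(xy[body]-c,full_matrices=False);A=vt[0];A*=-np.sign(A[0]);N=np.array([-A[1],A[0]])
t=(xy-c)@A;n=(xy-c)@N
print("ang",np.degrees(np.arctan2(A[1],A[0])),"tip",c+A*t.min(),"head",c+A*t.max(),"len",np.ptp(t),"origin by tip",c+A*(t.min()+.0905),"by head",c+A*(t.max()-.091))
for lo in np.arange(t.min(),t.max(),.01):
    k=(t>=lo)&(t<lo+.01);print(round((lo-t.min()-.09)*1000),P[k,2].max().round(4),n[k].min().round(4),n[k].max().round(4))
E
```

```text
[ 0.48084553 -0.27490594  0.17820954] [[-0.9924, 0.1232, -0.0002], [0.1232, 0.9924, 0.0007], [0.0003, 0.0006, -1.0]]
[6512]
ang 173.47031618013068 tip [ 0.58650654 -0.28964603] head [ 0.40669416 -0.26906462] len 0.18098642433691714 origin by tip [ 0.49659361 -0.27935455] by head [ 0.49710385 -0.27941295]
-90 0.0175 -0.0034 0.003
-80 0.0174 -0.0035 0.0029
-70 0.0225 -0.0082 0.0082
-60 0.0226 -0.0083 0.0088
-50 0.0232 -0.0091 0.0087
-40 0.0263 -0.0122 0.0122
-30 0.0264 -0.0122 0.0121
-20 0.0263 -0.0122 0.0118
-10 0.026 -0.0123 0.0116
0 0.025 -0.0101 0.0099
10 0.0465 -0.0123 0.0118
20 0.05 -0.0123 0.0116
30 0.0408 -0.0123 0.0122
40 0.0266 -0.0124 0.0119
50 0.0257 -0.0123 0.0118
60 0.0315 -0.0103 0.0101
70 0.0228 -0.0096 0.009
80 0.0223 -0.0096 0.0088
90 0.0202 -0.0083 0.0072
```

View pics/w3.png

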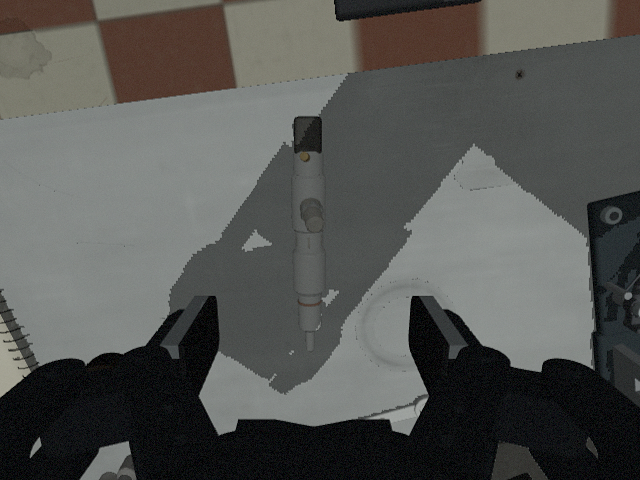

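The injector is at (310,230), head up at (307,132) and tip at (310,345). Its origin works out to (.4968,-.2794), its length to 181 mm and its axis to 173.5°. I'll grip it at y=+17 mm.

>>> servo_tool(newtons=50, steps=[{"tx": -0.1,"ty": -0.26,"tz": -2,"yaw": 0.5,"claw": 7},{"tx": 0,"ty": 0,"tz": -3,"yaw": 0,"claw": 6},{"tx": 0,"ty": 0,"tz": -3,"yaw": 0,"claw": 6},{"tx": 0,"ty": 0,"tz": -3,"yaw": 0,"claw": 5},{"tx": 0,"ty": 0,"tz": -2,"yaw": 0,"claw": 5},{"tx": 0,"ty": 0,"tz": -1.5,"yaw": 0,"claw": 5},{"tx": 0,"ty": 0,"tz": -1,"yaw": 0,"claw": 4},{"tx": 0,"ty": 0,"tz": 0,"yaw": 0,"claw": 4},{"tx": 0,"ty": 0,"tz": 0,"yaw": 0,"claw": 2},{"tx": 0,"ty": 0,"tz": 0,"yaw": 0,"claw": 2},{"tx": 0,"ty": 0,"tz": 0,"yaw": 0,"claw": 2},{"tx": 0,"ty": 0,"tz": 0,"yaw": 0,"claw": 2},{"tx": 0,"ty": 0,"tz": 0,"yaw": 0,"claw": 2}])

```text
time_s: 4.15
position: [0.4801, -0.2783, 0.0244]
tool_rot: [[-0.993, 0.114, 0.002], [0.114, 0.993, -0.001], [-0.002, -0.0, -1.0]]
ft_force: [1.0, 3.9, 7.4]
grip_width: 0.0232
gripper_force: 50.5
```

>>> servo_tool(steps=[{"tx": 0,"ty": 0,"tz": 1,"yaw": 0,"claw": 2},{"tx": 0,"ty": 0,"tz": 3,"yaw": 0,"claw": 2},{"tx": 0,"ty": 0,"tz": 4,"yaw": 0,"claw": 2},{"tx": 0,"ty": 0,"tz": 4,"yaw": 0,"claw": 2},{"tx": 1.4,"ty": 3.36,"tz": 0.2,"yaw": -6.4,"claw": 2},{"tx": 1.4,"ty": 3.36,"tz": 0.2,"yaw": -7,"claw": 2},{"tx": 1.4,"ty": 3.36,"tz": 0.2,"yaw": -7,"claw": 2},{"tx": 1.4,"ty": 3.36,"tz": 0.2,"yaw": -7,"claw": 2},{"tx": 1.4,"ty": 3.36,"tz": 0.2,"yaw": -7,"claw": 2},{"tx": 1.4,"ty": 3.36,"tz": 0,"yaw": -7,"claw": 2},{"tx": 1.4,"ty": 3.36,"tz": 0,"yaw": -7,"claw": 2},{"tx": 1.4,"ty": 3.36,"tz": 0,"yaw": -7,"claw": 2},{"tx": 1.4,"ty": 3.36,"tz": 0,"yaw": -7,"claw": 2},{"tx": 1.4,"ty": 3.36,"tz": 0,"yaw": -7,"claw": 2},{"tx": 0,"ty": 0,"tz": 0,"yaw": -7,"claw": 2},{"tx": 0,"ty": 0,"tz": 0,"yaw": 0,"claw": 2},{"tx": 0,"ty": 0,"tz": 0,"yaw": 0,"claw": 2}])

```text
time_s: 5.85
position: [0.6192, 0.0572, 0.1534]
tool_rot: [[-0.126, 0.992, -0.001], [0.992, 0.126, -0.0], [-0.0, -0.001, -1.0]]
ft_force: [-0.1, -0.1, -4.0]
grip_width: 0.0234
gripper_force: 50.2
```

```bash
python3 - <<'E'
from h import *
o=env.observe();R=o["tool_rot"];print(o["position"],np.degrees(np.arctan2(R[1,1],R[0,1])),"tcp s,t",o["position"][:2]@np.c_[a,b])
p,d,m=grab("wrist"); save("pics/w4.png",p); np.savez("w4.npz",p=p,d=d,T=m["T"])
C=cloud(d,m);Z=C[...,2];s=C[...,:2]@a;t=C[...,:2]@b
w=(d>.05)&(Z>.11)&(Z<.19)&(abs(s-.6225)<.016)&(t>-.15)&(t<.09)
print(w.sum());P=np.c_[s[w],t[w],Z[w]]
for lo in np.arange(-.15,.09,.01):
    k=(P[:,1]>=lo)&(P[:,1]<lo+.01)
    if k.sum()>5:print(lo.round(3),k.sum(),P[k,2].max().round(4),np.percentile(P[k,0],[1,99]).round(4),P[k,1].max().round(4))
E
```

```text
[0.61918962 0.05717255 0.15336059] 7.222312506586244 tcp s,t [ 0.62150825 -0.0197986 ]
24750
-0.06 926 0.1549 [0.6103 0.6345] -0.05
-0.05 1650 0.1552 [0.6103 0.6343] -0.04
-0.04 1405 0.1789 [0.6107 0.6335] -0.03
-0.03 1498 0.1864 [0.6086 0.6359] -0.02
-0.02 2542 0.1817 [0.6084 0.6361] -0.01
-0.01 5392 0.19 [0.6067 0.6383] -0.0
0.0 2146 0.1619 [0.6104 0.6341] 0.01
0.01 2166 0.1554 [0.6106 0.6338] 0.02
0.02 1837 0.1606 [0.612  0.6322] 0.03
0.03 2019 0.1605 [0.6128 0.6316] 0.04
0.04 2053 0.1518 [0.6129 0.6315] 0.0499
0.05 1111 0.1509 [0.6133 0.6312] 0.0556
```

View pics/w4.png

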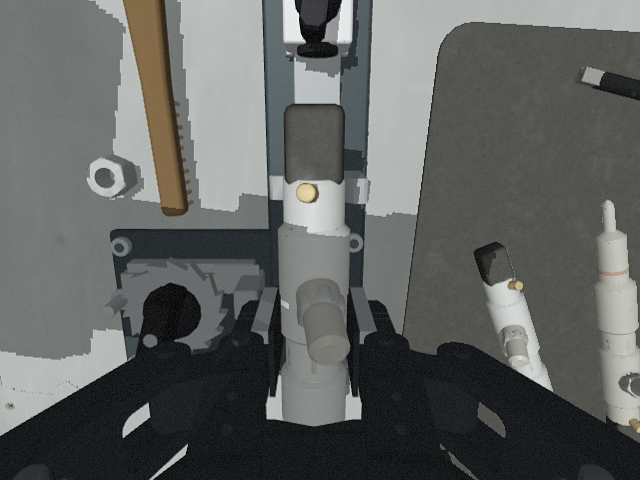

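The injector is held level over the bed, its head end at (315,105) towards the tail stop. Its origin is 11 mm left of home and it is centred in the saddles to within 0.5 mm. I'll lower it.

>>> servo_tool(steps=[{"tx": 0,"ty": 0,"tz": -3,"yaw": 0,"claw": 2},{"tx": 0,"ty": 0,"tz": -3,"yaw": 0,"claw": 2},{"tx": 0,"ty": 0,"tz": -1.5,"yaw": 0,"claw": 2},{"tx": 0,"ty": 0,"tz": -1,"yaw": 0,"claw": 2},{"tx": 0,"ty": 0,"tz": -0.5,"yaw": 0,"claw": 2},{"tx": 0,"ty": 0,"tz": -0.4,"yaw": 0,"claw": 2},{"tx": 0,"ty": 0,"tz": -0.4,"yaw": 0,"claw": 2},{"tx": 0,"ty": 0,"tz": -0.2,"yaw": 0,"claw": 2},{"tx": 0,"ty": 0,"tz": 0,"yaw": 0,"claw": 2},{"tx": 0,"ty": 0,"tz": 0,"yaw": 0,"claw": 2}])

```text
time_s: 6.9
position: [0.6197, 0.0577, 0.0536]
tool_rot: [[-0.123, 0.992, 0.001], [0.992, 0.123, -0.0], [-0.0, 0.001, -1.0]]
ft_force: [0.8, 0.9, -4.0]
grip_width: 0.0232
gripper_force: 50.2
```

>>> servo_tool(steps=[{"tx": 0,"ty": 0,"tz": -0.12,"yaw": 0,"claw": 2},{"tx": 0,"ty": 0,"tz": 0,"yaw": 0,"claw": 2},{"tx": 0,"ty": 0,"tz": 0,"yaw": 0,"claw": 3},{"tx": 0,"ty": 0,"tz": 0,"yaw": 0,"claw": 4},{"tx": 0,"ty": 0,"tz": 0,"yaw": 0,"claw": 4},{"tx": 0,"ty": 0,"tz": 0,"yaw": 0,"claw": 4},{"tx": 0,"ty": 0,"tz": 0,"yaw": 0,"claw": 4}])

```text
time_s: 7.6
position: [0.6196, 0.0576, 0.0522]
tool_rot: [[-0.123, 0.992, 0.0], [0.992, 0.123, -0.0], [-0.0, 0.0, -1.0]]
ft_force: [-0.5, -0.3, 0.6]
grip_width: 0.0402
gripper_force: 0.0
```

>>> servo_tool(steps=[{"tx": 0,"ty": 0,"tz": 1,"yaw": 0,"claw": 4},{"tx": 0,"ty": 0,"tz": 3,"yaw": 0,"claw": 4},{"tx": 0,"ty": 0,"tz": 4,"yaw": 0,"claw": 4},{"tx": 0,"ty": 0,"tz": 4,"yaw": 0,"claw": 4},{"tx": 0,"ty": 0,"tz": 0,"yaw": 0,"claw": 4},{"tx": 0,"ty": 0,"tz": 0,"yaw": 0,"claw": 4}])

```text
time_s: 8.2
position: [0.6196, 0.0577, 0.1733]
tool_rot: [[-0.123, 0.992, 0.002], [0.992, 0.123, -0.0], [-0.0, 0.002, -1.0]]
ft_force: [-0.7, -0.0, -1.1]
grip_width: 0.0404
gripper_force: 0.0
```

```bash
python3 - <<'E'
from h import *
o=env.observe();print(o["position"],"tcp s,t",o["position"][:2]@np.c_[a,b])
p,d,m=grab("wrist"); save("pics/w5.png",p); np.savez("w5.npz",p=p,d=d,T=m["T"])
C=cloud(d,m);Z=C[...,2];s=C[...,:2]@a;t=C[...,:2]@b
w=(d>.12)&(Z>.033)&(Z<.08)&(abs(s-.6225)<.015)&(t>-.15)&(t<.075)
P=np.c_[s[w],t[w],Z[w]]
for lo in np.arange(-.15,.075,.015):
    k=(P[:,1]>=lo)&(P[:,1]<lo+.015)
    if k.sum()>5:print(lo.round(3),k.sum(),P[k,2].max().round(4),np.percentile(P[k,0],[1,99]).round(4),P[k,1].max().round(4))
k=(d>.1)&(Z>.078)&(Z<.092)&(s>.58)&(s<.67)&(t>.05)&(t<.2)
r=cv2.minAreaRect((np.c_[s[k],t[k]]*1000).astype(np.float32));print("wing",r)
k=(d>.1)&(Z>.04)&(Z<.055)&(s>.55)&(s<.607)&(t>-.075)&(t<-.03);print("jaw",k.sum(),s[k].min() if k.any() else 0)
E
```

```text
[0.61964276 0.05768532 0.17334735] tcp s,t [ 0.62202129 -0.01934578]
-0.135 129 0.0474 [0.6079 0.637 ] -0.12
-0.12 570 0.0476 [0.6079 0.6371] -0.1057
-0.105 395 0.0474 [0.6143 0.6314] -0.09
-0.09 521 0.0484 [0.6081 0.6372] -0.075
-0.075 638 0.0521 [0.6081 0.6372] -0.06
-0.06 770 0.0521 [0.6106 0.6351] -0.045
-0.045 768 0.0527 [0.6109 0.6349] -0.03
-0.03 526 0.0748 [0.6112 0.6352] -0.015
-0.015 1094 0.0763 [0.6107 0.6351] -0.0
-0.0 1009 0.0571 [0.6081 0.6372] 0.015
0.015 901 0.0611 [0.6081 0.637 ] 0.03
0.03 830 0.0598 [0.6138 0.6326] 0.0446
0.045 588 0.0517 [0.614  0.6324] 0.0555
wing ((622.2979736328125, 98.35456848144531), (18.757863998413086, 11.989529609680176), 81.99913787841797)
jaw 908 0.5729814105052745
```

View pics/w5.png

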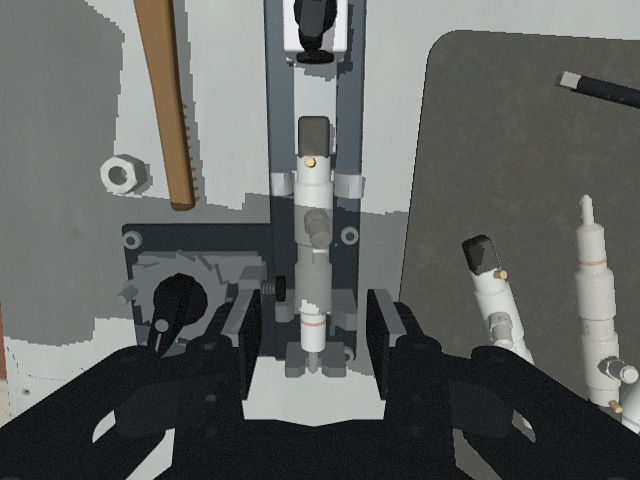

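The injector is seated in both saddles, x offset ≈ -1 mm, with its tip in the slot (313,360) and its head end at (314,118). I'll go to the wing knob next.

>>> servo_tool(newtons=40, steps=[{"tx": -0.41,"ty": 3.87,"tz": 0,"yaw": -3.8,"claw": 4},{"tx": -0.5,"ty": 4.5,"tz": 0,"yaw": -4,"claw": 4},{"tx": -0.5,"ty": 4.5,"tz": 0,"yaw": 0,"claw": 4},{"tx": 0,"ty": 0,"tz": -3,"yaw": 0,"claw": 4},{"tx": 0,"ty": 0,"tz": -3,"yaw": 0,"claw": 4},{"tx": 0,"ty": 0,"tz": -2,"yaw": 0,"claw": 4},{"tx": 0,"ty": 0,"tz": -1.6,"yaw": 0,"claw": 4},{"tx": 0,"ty": 0,"tz": 0,"yaw": 0,"claw": 3},{"tx": 0,"ty": 0,"tz": 0,"yaw": 0,"claw": 0.8},{"tx": 0,"ty": 0,"tz": 0,"yaw": 0,"claw": 0.8},{"tx": 0,"ty": 0,"tz": 0,"yaw": 0,"claw": 0.8},{"tx": 0,"ty": 0,"tz": 0,"yaw": 0,"claw": 0.8},{"tx": 0,"ty": 0,"tz": 0,"yaw": 0,"claw": 0.8}])

```text
time_s: 9.55
position: [0.6051, 0.1864, 0.0772]
tool_rot: [[0.013, 1.0, 0.0], [1.0, -0.013, 0.0], [0.0, 0.0, -1.0]]
ft_force: [-4.2, -1.3, 5.6]
grip_width: 0.0113
gripper_force: 77.0
```

>>> servo_tool(steps=[{"tx": 0.062,"ty": -0.496,"tz": 0,"yaw": 0,"claw": 0.8},{"tx": 0.062,"ty": -0.496,"tz": 0,"yaw": 0,"claw": 0.8},{"tx": 0.062,"ty": -0.496,"tz": 0,"yaw": 0,"claw": 0.8},{"tx": 0.062,"ty": -0.496,"tz": 0,"yaw": 0,"claw": 0.8},{"tx": 0.062,"ty": -0.496,"tz": 0,"yaw": 0,"claw": 0.8},{"tx": 0.037,"ty": -0.298,"tz": 0,"yaw": 0,"claw": 0.8},{"tx": 0.025,"ty": -0.198,"tz": 0,"yaw": 0,"claw": 0.8},{"tx": 0.025,"ty": -0.198,"tz": 0,"yaw": 0,"claw": 0.8},{"tx": 0.025,"ty": -0.198,"tz": 0,"yaw": 0,"claw": 0.8},{"tx": 0.025,"ty": -0.198,"tz": 0,"yaw": 0,"claw": 0.8},{"tx": 0.025,"ty": -0.198,"tz": 0,"yaw": 0,"claw": 0.8},{"tx": 0.025,"ty": -0.198,"tz": 0,"yaw": 0,"claw": 0.8},{"tx": 0,"ty": 0,"tz": 0,"yaw": 0,"claw": 0.8}])

```text
time_s: 10.85
position: [0.609, 0.1547, 0.0773]
tool_rot: [[0.011, 1.0, -0.0], [1.0, -0.011, 0.014], [0.014, -0.0, -1.0]]
ft_force: [-7.0, 39.0, 6.3]
grip_width: 0.0114
gripper_force: 76.8
```

The slide stalled after 32 mm, at about 39 N. I'll ease off and look.

>>> servo_tool(steps=[{"tx": -0.1,"ty": 0.8,"tz": 0,"yaw": 0,"claw": 0.8},{"tx": 0,"ty": 0,"tz": 0,"yaw": 0,"claw": 0.8},{"tx": 0,"ty": 0,"tz": 0,"yaw": 0,"claw": 0.8}])

```text
time_s: 11.15
position: [0.6089, 0.1562, 0.0772]
tool_rot: [[0.012, 1.0, 0.0], [1.0, -0.012, 0.002], [0.002, 0.0, -1.0]]
ft_force: [-5.7, 5.9, 5.9]
grip_width: 0.0118
gripper_force: 77.1
```

```bash
python3 - <<'E'
from h import *
o=env.observe();print(o["position"],o["ft_force"])
p,d,m=grab("top");C=cloud(d,m);Z=C[...,2];s=C[...,:2]@a;t=C[...,:2]@b
p2,d2,m2=grab("scene");C2=cloud(d2,m2);Z2=C2[...,2];s2=C2[...,:2]@a;t2=C2[...,:2]@b
for n,(D,S,T,ZZ) in dict(top=(d,s,t,Z),scene=(d2,s2,t2,Z2)).items():
    for lo in np.arange(-.13,.09,.01):
        k=(D>.1)&(abs(S-.623)<.0125)&(T>=lo)&(T<lo+.01)&(ZZ>.033)&(ZZ<.08)
        if k.sum()>3:print(n,lo.round(3),k.sum(),ZZ[k].max().round(4),S[k].min().round(4),S[k].max().round(4))
A=cv2.resize(p[165:275,165:325],(400,275),interpolation=cv2.INTER_CUBIC);B=cv2.resize(p2[240:400,160:360],(500,400),interpolation=cv2.INTER_CUBIC)
I=np.zeros((400,800,3),np.uint8);I[:220,:320]=cv2.resize(A,(320,220));I[:384,320:]=cv2.resize(B,(480,384));save("pics/w6.png",I)
E
```

```text
[0.608915   0.15619557 0.07724489] [-5.65869211  5.91841042  5.94467363]
top -0.13 18 0.0452 0.6106 0.6343
top -0.12 42 0.0481 0.6108 0.6349
top -0.11 30 0.0471 0.6136 0.6297
top -0.1 43 0.0488 0.6127 0.6301
top -0.09 48 0.0483 0.6125 0.6347
top -0.08 60 0.0502 0.6107 0.6354
top -0.07 61 0.0528 0.611 0.6329
top -0.06 58 0.0532 0.6106 0.6318
top -0.05 61 0.052 0.6106 0.6336
top -0.04 54 0.0523 0.6109 0.6307
top -0.03 63 0.0538 0.6109 0.6337
top -0.02 78 0.0757 0.6107 0.6318
top -0.01 55 0.0723 0.6107 0.6334
top -0.0 59 0.0547 0.6107 0.6353
top 0.01 58 0.0543 0.6105 0.6353
top 0.02 61 0.0621 0.6116 0.6355
top 0.03 52 0.0591 0.6119 0.6313
top 0.04 52 0.0537 0.6124 0.6302
top 0.05 76 0.0798 0.6116 0.6338
top 0.06 48 0.0777 0.611 0.6341
top 0.07 17 0.0791 0.6106 0.6155
scene -0.1 18 0.0481 0.6116 0.6282
scene -0.09 52 0.0486 0.611 0.6351
scene -0.08 42 0.0508 0.6116 0.6354
scene -0.07 49 0.0535 0.6105 0.6318
scene -0.06 53 0.0548 0.6106 0.6297
scene -0.05 64 0.0536 0.6108 0.6336
scene -0.04 60 0.0546 0.6107 0.6297
scene -0.03 44 0.0707 0.6106 0.627
scene -0.02 67 0.0763 0.611 0.6302
scene -0.01 101 0.0744 0.611 0.6298
scene -0.0 49 0.0556 0.6105 0.6306
scene 0.01 11 0.0521 0.6106 0.6259
scene 0.02 18 0.0483 0.6105 0.6142
scene 0.03 20 0.0505 0.6106 0.6134
scene 0.04 25 0.0515 0.6108 0.6142
scene 0.05 21 0.0503 0.6119 0.6165
scene 0.06 8 0.0523 0.6108 0.6138
scene 0.07 6 0.0547 0.6107 0.6122
scene 0.08 44 0.0797 0.6105 0.6335
```

View pics/w6.png

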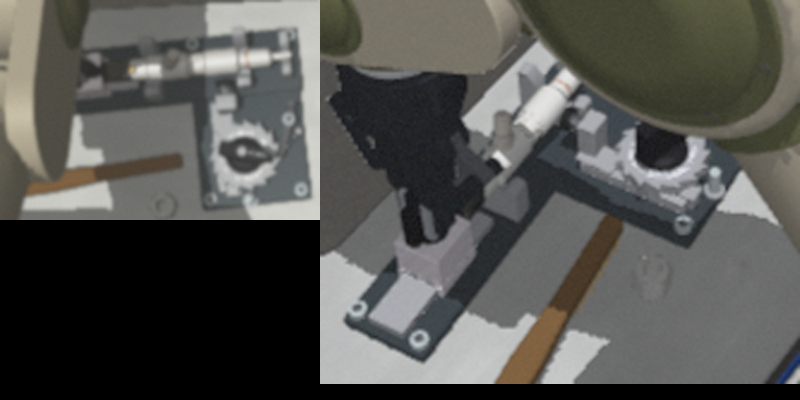

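The top and scene views show the stop at the injector's tail, at (115,68) in the composite, with the injector still about 10 mm short of the plate. I'll check the injector for tilt before pushing again.

```bash
python3 - <<'E'
from h import *
m=env.camera_model("wrist")
def prof(f,o,ang,z0):
    z=np.load(f);mm=dict(m);mm["T"]=z["T"];C=cloud(z["d"],mm)
    A=np.array([np.cos(ang),np.sin(ang)]);N=np.array([-A[1],A[0]])
    y=(C[...,:2]-o)@A;n=(C[...,:2]-o)@N;Z=C[...,2]
    out={}
    for y0 in range(-88,92,6):
        k=(z["d"]>.12)&(abs(n)<.003)&(abs(y-y0/1000)<.003)&(Z>z0)&(Z<z0+.055)
        if k.sum()>3: out[y0]=np.median(Z[k])*1000
    return out
b1=prof("w3.npz",np.array([.4968,-.2794]),np.radians(173.47),.003)
o2=.623*a+(-.0355)*b
b2=prof("w5.npz",o2,np.radians(97.1),.03)
b3=prof("w4.npz",.6222*a-.0355*b,np.radians(97.1),.13)
for y in b1: print(y,round(b1[y],1),*(round(q[y]-b1[y],1) if y in q else None for q in(b2,b3)))
z=np.load("w5.npz");mm=dict(m);mm["T"]=z["T"];C=cloud(z["d"],mm);s=C[...,:2]@a;t=C[...,:2]@b;Z=C[...,2]
k=(z["d"]>.12)&(abs(s-.623)<.009)&(Z>.044)&(Z<.0515)&(t<-.085)&(t>-.113);print("nut end t",np.percentile(t[k],[1,5]))
k=(z["d"]>.12)&(Z>.033)&(Z<.06)&(abs(s-.623)<.0125)&(t<.07)&(t>.03);print("tail t",np.percentile(t[k],99))
for q in range(-100,-60,3):
    k=(z["d"]>.12)&(abs(s-.623)<.013)&(Z>.034)&(Z<.056)&(abs(t-q/1000)<.0015);print(q,s[k].min().round(4),s[k].max().round(4),Z[k].max().round(4))
E
```

```text
-88 15.0 24.1 None
-82 15.4 24.0 None
-76 15.3 24.3 None
-70 16.5 24.2 None
-64 21.1 24.4 None
-58 21.1 24.8 None
-52 21.4 24.6 None
-46 21.5 24.8 None
-40 21.4 25.1 None
-34 24.9 25.2 None
-28 24.9 25.6 None
-22 24.9 25.7 128.3
-16 24.9 26.1 128.7
-10 24.8 26.1 128.9
-4 23.3 26.8 129.4
2 22.7 26.8 129.0
8 22.8 26.8 128.9
14 24.5 26.7 128.6
20 45.7 27.8 None
26 44.1 26.8 122.0
32 33.8 27.7 129.0
38 24.9 27.9 129.2
44 24.7 28.0 129.1
50 24.2 28.1 129.1
56 22.8 28.2 128.9
62 23.6 28.2 128.3
68 21.5 28.6 128.4
74 20.2 29.1 129.2
80 20.4 29.0 129.0
86 20.6 29.0 128.8
nut end t [-0.10254229 -0.1017033 ]
tail t 0.05540190901031185
-100 0.6143 0.6314 0.0471
-97 0.6143 0.6314 0.0473
-94 0.6143 0.6314 0.0473
-91 0.6144 0.6314 0.0474
-88 0.6144 0.6313 0.0473
-85 0.6144 0.6313 0.0469
-82 0.6137 0.632 0.0478
-79 0.6137 0.6312 0.0484
-76 0.6145 0.6312 0.0477
-73 0.6147 0.6317 0.0497
-70 0.6104 0.6345 0.0509
-67 0.6104 0.6345 0.052
-64 0.6105 0.6353 0.0513
-61 0.6105 0.6352 0.0521
```

The injector is tilted about 1.7°. Its body edge came off the front saddle, so the nose sits about 4 mm low and the body jams against the saddle. I'll regrip it, lift it, and set it down about 6 mm closer to home.

>>> servo_tool(steps=[{"tx": 0,"ty": 0.2,"tz": 0,"yaw": 0,"claw": 3},{"tx": 0,"ty": 0,"tz": 0,"yaw": 0,"claw": 4},{"tx": 0,"ty": 0,"tz": 0,"yaw": 0,"claw": 4},{"tx": 0,"ty": 0,"tz": 3,"yaw": 0,"claw": 4},{"tx": 0,"ty": 0,"tz": 4,"yaw": 0,"claw": 4},{"tx": 0.37,"ty": -3.05,"tz": 0,"yaw": 3.8,"claw": 4},{"tx": 0.4,"ty": -3.5,"tz": 0,"yaw": 4,"claw": 4},{"tx": 0.3,"ty": -3.3,"tz": 0,"yaw": 0,"claw": 4},{"tx": 0,"ty": 0,"tz": 0,"yaw": 0,"claw": 4},{"tx": 0,"ty": 0,"tz": 0,"yaw": 0,"claw": 4}])

```text
time_s: 12.25
position: [0.6201, 0.0576, 0.146]
tool_rot: [[-0.121, 0.993, -0.0], [0.993, 0.121, 0.0], [0.0, -0.0, -1.0]]
ft_force: [-0.0, -0.1, -0.1]
grip_width: 0.04
gripper_force: 0.0
```

```bash
python3 - <<'E'
from h import *
o=env.observe();R=o["tool_rot"];print(o["position"],np.degrees(np.arctan2(R[1,1],R[0,1])),"tcp s,t",o["position"][:2]@np.c_[a,b])
p,d,m=grab("wrist");np.savez("w7.npz",p=p,d=d,T=m["T"])
C=cloud(d,m);Z=C[...,2];s=C[...,:2]@a;t=C[...,:2]@b
for q in range(-115,60,6):
    k=(d>.1)&(abs(s-.623)<.003)&(Z>.033)&(Z<.08)&(abs(t-q/1000)<.002)
    k2=(d>.1)&(abs(s-.623)<.0132)&(Z>.033)&(Z<.08)&(abs(t-q/1000)<.002)
    if k.sum()>2:print(q,np.median(Z[k]).round(4),s[k2].min().round(4),s[k2].max().round(4))
k=(d>.12)&(Z>.047)&(Z<.054)&(abs(s-.623)<.01)&(t<.09)&(t>.03);h,e=np.histogram(t[k],bins=np.arange(.03,.09,.002));print(h)
E
```

```text
[0.62014551 0.05761661 0.14599927] 6.968429420009348 tcp s,t [ 0.62251169 -0.01947609]
-115 0.0394 0.6098 0.6362
-109 0.0397 0.6196 0.6262
-103 0.0451 0.6145 0.6313
-97 0.0456 0.6145 0.6314
-91 0.046 0.6138 0.6313
-85 0.0461 0.614 0.6312
-79 0.0464 0.614 0.6319
-73 0.0476 0.6142 0.6311
-67 0.0503 0.6105 0.6348
-61 0.0504 0.6106 0.6347
-55 0.0507 0.6107 0.6346
-49 0.0507 0.6108 0.6353
-43 0.051 0.611 0.6352
-37 0.0492 0.6121 0.6334
-31 0.0494 0.6129 0.6332
-25 0.05 0.6126 0.6282
-19 0.072 0.6106 0.6348
-13 0.074 0.6108 0.6347
-7 0.0672 0.611 0.6354
-1 0.057 0.611 0.6352
5 0.0525 0.6105 0.6351
11 0.0528 0.6106 0.635
17 0.0511 0.6112 0.6349
23 0.0511 0.6131 0.6332
29 0.0578 0.6125 0.6331
35 0.0492 0.614 0.6324
41 0.0494 0.6141 0.6324
47 0.0498 0.6136 0.6323
53 0.0495 0.6137 0.6322
59 0.0515 0.6098 0.6362
[ 85 130 137 135 136 128 112 139 139 139 141 135  81 128 122  81  70  49
  48  47  35  17   5   0   0   0   0   0   6]
```

>>> servo_tool(newtons=40, steps=[{"tx": 0,"ty": 0,"tz": -3,"yaw": 0,"claw": 4},{"tx": 0,"ty": 0,"tz": -3,"yaw": 0,"claw": 4},{"tx": 0,"ty": 0,"tz": -2,"yaw": 0,"claw": 4},{"tx": 0,"ty": 0,"tz": -1.3,"yaw": 0,"claw": 4},{"tx": 0,"ty": 0,"tz": 0,"yaw": 0,"claw": 2},{"tx": 0,"ty": 0,"tz": 0,"yaw": 0,"claw": 2},{"tx": 0,"ty": 0,"tz": 0,"yaw": 0,"claw": 2},{"tx": 0,"ty": 0,"tz": 0,"yaw": 0,"claw": 2},{"tx": 0,"ty": 0,"tz": 0.4,"yaw": 0,"claw": 2},{"tx": 0,"ty": 0,"tz": 0.4,"yaw": 0,"claw": 2},{"tx": 0.037,"ty": -0.3,"tz": 0,"yaw": 0,"claw": 2},{"tx": 0.037,"ty": -0.3,"tz": 0,"yaw": 0,"claw": 2},{"tx": 0,"ty": 0,"tz": 0,"yaw": 0,"claw": 2},{"tx": 0,"ty": 0,"tz": 0,"yaw": 0,"claw": 2}])

```text
time_s: 13.7
position: [0.6208, 0.0519, 0.061]
tool_rot: [[-0.123, 0.992, -0.0], [0.992, 0.123, -0.0], [-0.0, -0.0, -1.0]]
ft_force: [-0.6, -0.3, -3.8]
grip_width: 0.0233
gripper_force: 43.3
```

Now I'll lower it gently, release and lift clear.

>>> servo_tool(steps=[{"tx": 0,"ty": 0,"tz": -0.25,"yaw": 0,"claw": 2},{"tx": 0,"ty": 0,"tz": -0.2,"yaw": 0,"claw": 2},{"tx": 0,"ty": 0,"tz": 0,"yaw": 0,"claw": 2},{"tx": 0,"ty": 0,"tz": 0,"yaw": 0,"claw": 2.6},{"tx": 0,"ty": 0,"tz": 0,"yaw": 0,"claw": 3.2},{"tx": 0,"ty": 0,"tz": 0,"yaw": 0,"claw": 4},{"tx": 0,"ty": 0,"tz": 0,"yaw": 0,"claw": 4},{"tx": 0,"ty": 0,"tz": 0,"yaw": 0,"claw": 4},{"tx": 0,"ty": 0,"tz": 3,"yaw": 0,"claw": 4},{"tx": 0,"ty": 0,"tz": 3,"yaw": 0,"claw": 4},{"tx": 0,"ty": 0,"tz": 3,"yaw": 0,"claw": 4},{"tx": 0,"ty": 0,"tz": 0,"yaw": 0,"claw": 4},{"tx": 0,"ty": 0,"tz": 0,"yaw": 0,"claw": 4}])

```text
time_s: 15.0
position: [0.6208, 0.0522, 0.1468]
tool_rot: [[-0.123, 0.992, 0.001], [0.992, 0.123, -0.0], [-0.0, 0.001, -1.0]]
ft_force: [0.1, 0.2, -0.4]
grip_width: 0.0399
gripper_force: 0.0
```

```bash
cat > prof.py <<'E'
from h import *
o=env.observe();R=o["tool_rot"];print(o["position"],np.degrees(np.arctan2(R[1,1],R[0,1])),"tcp s,t",o["position"][:2]@np.c_[a,b])
p,d,m=grab("wrist");np.savez("w8.npz",p=p,d=d,T=m["T"])
C=cloud(d,m);Z=C[...,2];s=C[...,:2]@a;t=C[...,:2]@b
for q in range(-121,60,6):
    k=(d>.1)&(abs(s-.623)<.003)&(Z>.033)&(Z<.08)&(abs(t-q/1000)<.002)
    k2=(d>.1)&(abs(s-.623)<.0132)&(Z>.033)&(Z<.08)&(abs(t-q/1000)<.002)
    if k.sum()>2:print(q,np.median(Z[k]).round(4),s[k2].min().round(4),s[k2].max().round(4))
k=(d>.12)&(Z>.047)&(Z<.0535)&(abs(s-.623)<.01)&(t<.09)&(t>.03);h,e=np.histogram(t[k],bins=np.arange(.03,.09,.002));print(h)
E
python3 prof.py
```

```text
[0.62080822 0.05220747 0.14684347] 7.064591350240084 tcp s,t [ 0.62250075 -0.02492567]
-121 0.0435 0.6102 0.636
-115 0.0435 0.6098 0.6362
-109 0.049 0.6148 0.6315
-103 0.0491 0.6141 0.6315
-97 0.0489 0.6142 0.6314
-91 0.0491 0.6142 0.6313
-85 0.0492 0.6143 0.632
-79 0.0505 0.6144 0.6316
-73 0.0529 0.6106 0.6348
-67 0.0527 0.6108 0.6356
-61 0.0527 0.6109 0.6354
-55 0.0528 0.6109 0.6353
-49 0.0527 0.611 0.6353
-43 0.0508 0.6129 0.6334
-37 0.0508 0.613 0.6333
-31 0.051 0.6127 0.6332
-25 0.0536 0.6107 0.6355
-19 0.0745 0.6108 0.6354
-13 0.0681 0.6109 0.6354
-7 0.0572 0.611 0.6352
-1 0.0527 0.6112 0.6352
5 0.0527 0.6113 0.6358
11 0.0509 0.6118 0.6345
17 0.0507 0.613 0.6333
23 0.0575 0.6131 0.6338
29 0.0484 0.6138 0.6325
35 0.0483 0.614 0.6324
41 0.0482 0.614 0.6329
47 0.048 0.6141 0.6328
59 0.0521 0.6099 0.6361
[123 125 125 129  96 128 125 125 121  30   0   0   2 142 120  95  65  52
  46  46  39  15   5   0   0   0   0   0   7]
```

The injector now lies level, about 5 mm from home. Next I go back to the wing.

>>> servo_tool(newtons=40, steps=[{"tx": -0.38,"ty": 3.5,"tz": 0,"yaw": -3.8,"claw": 4},{"tx": -0.4,"ty": 3.5,"tz": 0,"yaw": -4,"claw": 4},{"tx": -0.4,"ty": 3.48,"tz": 0,"yaw": 0,"claw": 4},{"tx": 0,"ty": 0,"tz": -3,"yaw": 0,"claw": 4},{"tx": 0,"ty": 0,"tz": -2.5,"yaw": 0,"claw": 4},{"tx": 0,"ty": 0,"tz": -1.5,"yaw": 0,"claw": 4},{"tx": 0,"ty": 0,"tz": 0,"yaw": 0,"claw": 3},{"tx": 0,"ty": 0,"tz": 0,"yaw": 0,"claw": 0.8},{"tx": 0,"ty": 0,"tz": 0,"yaw": 0,"claw": 0.8},{"tx": 0,"ty": 0,"tz": 0,"yaw": 0,"claw": 0.8},{"tx": 0,"ty": 0,"tz": 0,"yaw": 0,"claw": 0.8},{"tx": 0,"ty": 0,"tz": 0,"yaw": 0,"claw": 0.8}])

```text
time_s: 16.25
position: [0.6088, 0.157, 0.0774]
tool_rot: [[0.013, 1.0, -0.0], [1.0, -0.013, -0.0], [-0.0, -0.0, -1.0]]
ft_force: [-5.8, -0.1, 6.3]
grip_width: 0.011
gripper_force: 69.2
```

>>> servo_tool(steps=[{"tx": 0.025,"ty": -0.198,"tz": 0,"yaw": 0,"claw": 0.8},{"tx": 0.025,"ty": -0.198,"tz": 0,"yaw": 0,"claw": 0.8},{"tx": 0.025,"ty": -0.198,"tz": 0,"yaw": 0,"claw": 0.8},{"tx": 0.025,"ty": -0.198,"tz": 0,"yaw": 0,"claw": 0.8},{"tx": 0.012,"ty": -0.1,"tz": 0,"yaw": 0,"claw": 0.8},{"tx": 0.012,"ty": -0.1,"tz": 0,"yaw": 0,"claw": 0.8},{"tx": 0,"ty": 0,"tz": 0,"yaw": 0,"claw": 0.8}])

```text
time_s: 16.95
position: [0.61, 0.1476, 0.0774]
tool_rot: [[0.013, 1.0, -0.0], [1.0, -0.013, 0.001], [0.001, -0.0, -1.0]]
ft_force: [-5.4, 1.7, 5.0]
grip_width: 0.0115
gripper_force: 69.2
```

>>> servo_tool(steps=[{"tx": 0.012,"ty": -0.1,"tz": 0,"yaw": 0,"claw": 0.8},{"tx": 0.012,"ty": -0.1,"tz": 0,"yaw": 0,"claw": 0.8},{"tx": 0.006,"ty": -0.05,"tz": 0,"yaw": 0,"claw": 0.8},{"tx": 0.006,"ty": -0.05,"tz": 0,"yaw": 0,"claw": 0.8},{"tx": 0,"ty": 0,"tz": 0,"yaw": 0,"claw": 0.8}])

```text
time_s: 17.45
position: [0.6104, 0.1447, 0.0774]
tool_rot: [[0.013, 1.0, 0.0], [1.0, -0.013, 0.001], [0.001, 0.0, -1.0]]
ft_force: [-5.6, 2.7, 4.7]
grip_width: 0.0113
gripper_force: 69.2
```

>>> servo_tool(steps=[{"tx": 0.012,"ty": -0.1,"tz": 0,"yaw": 0,"claw": 0.8},{"tx": 0.012,"ty": -0.1,"tz": 0,"yaw": 0,"claw": 0.8},{"tx": 0,"ty": 0,"tz": 0,"yaw": 0,"claw": 0.8},{"tx": 0,"ty": 0,"tz": 0,"yaw": 0,"claw": 0.8}])

```text
time_s: 17.85
position: [0.6104, 0.1442, 0.0774]
tool_rot: [[0.012, 1.0, -0.0], [1.0, -0.012, 0.004], [0.004, -0.0, -1.0]]
ft_force: [-5.4, 10.7, 5.6]
grip_width: 0.0111
gripper_force: 69.2
```

The stop is firmly home. Now I turn the wing clockwise by 68°.

>>> servo_tool(steps=[{"tx": 0,"ty": 0,"tz": 0,"yaw": -6.8,"claw": 0.8},{"tx": 0,"ty": 0,"tz": 0,"yaw": -6.8,"claw": 0.8},{"tx": 0,"ty": 0,"tz": 0,"yaw": -6.8,"claw": 0.8},{"tx": 0,"ty": 0,"tz": 0,"yaw": -6.8,"claw": 0.8},{"tx": 0,"ty": 0,"tz": 0,"yaw": -6.8,"claw": 0.8},{"tx": 0,"ty": 0,"tz": 0,"yaw": -6.8,"claw": 0.8},{"tx": 0,"ty": 0,"tz": 0,"yaw": -6.8,"claw": 0.8},{"tx": 0,"ty": 0,"tz": 0,"yaw": -6.8,"claw": 0.8},{"tx": 0,"ty": 0,"tz": 0,"yaw": -6.8,"claw": 0.8},{"tx": 0,"ty": 0,"tz": 0,"yaw": -6.8,"claw": 0.8},{"tx": 0,"ty": 0,"tz": 0,"yaw": 0,"claw": 0.8},{"tx": 0,"ty": 0,"tz": 0,"yaw": 0,"claw": 0.8},{"tx": 0,"ty": 0,"tz": 0,"yaw": 0,"claw": 0.8}])

```text
time_s: 19.15
position: [0.6114, 0.1434, 0.0777]
tool_rot: [[0.932, 0.363, 0.002], [0.363, -0.932, 0.002], [0.003, -0.001, -1.0]]
ft_force: [-2.3, 5.7, 6.2]
grip_width: 0.0112
gripper_force: 69.2
```

>>> servo_tool(steps=[{"tx": 0,"ty": 0,"tz": 0,"yaw": 0,"claw": 2},{"tx": 0,"ty": 0,"tz": 0,"yaw": 0,"claw": 3},{"tx": 0,"ty": 0,"tz": 0,"yaw": 0,"claw": 3},{"tx": 0,"ty": 0,"tz": 2,"yaw": 0,"claw": 3},{"tx": 0,"ty": 0,"tz": 4,"yaw": 0,"claw": 4},{"tx": 0,"ty": 0,"tz": 4,"yaw": 7,"claw": 4},{"tx": -1,"ty": -1,"tz": 4,"yaw": 8,"claw": 4},{"tx": -1,"ty": -1,"tz": 1,"yaw": 8,"claw": 4},{"tx": -1,"ty": -1,"tz": 0,"yaw": 8,"claw": 4},{"tx": -1,"ty": -1,"tz": 0,"yaw": 8,"claw": 4},{"tx": -1,"ty": -1,"tz": 0,"yaw": 8,"claw": 4},{"tx": -1,"ty": 0,"tz": 0,"yaw": 8,"claw": 4},{"tx": 0,"ty": 0,"tz": 0,"yaw": 4,"claw": 4},{"tx": 0,"ty": 0,"tz": 0,"yaw": 0,"claw": 4},{"tx": 0,"ty": 0,"tz": 0,"yaw": 0,"claw": 4}])

```text
time_s: 20.65
position: [0.5511, 0.092, 0.2265]
tool_rot: [[0.171, 0.985, 0.0], [0.985, -0.171, -0.0], [-0.0, 0.0, -1.0]]
ft_force: [0.4, 0.0, -0.5]
grip_width: 0.0398
gripper_force: 0.0
```

```bash
python3 - <<'E'
from h import *
o=env.observe();R=o["tool_rot"];print(o["position"],np.degrees(np.arctan2(R[1,1],R[0,1])))
p,d,m=grab("wrist"); save("pics/w9.png",p); np.savez("w9.npz",p=p,d=d,T=m["T"])
C=cloud(d,m);Z=C[...,2];s=C[...,:2]@a;t=C[...,:2]@b;w=d>.15
k=w&(Z>.045)&(Z<.052)&(s>.60)&(s<.65)&(t>.045)&(t<.12);h,_=np.histogram(t[k],bins=np.arange(.03,.12,.002));print("stop block",np.percentile(t[k],[1,99]),h)
k=w&(Z>.078)&(Z<.092)&(s>.58)&(s<.67)&(t>.03)&(t<.15);print("wing",cv2.minAreaRect((np.c_[s[k],t[k]]*1000).astype(np.float32)))
k=w&(Z>.064)&(Z<.076)&(s>.47)&(s<.57)&(t>-.15)&(t<.0);r=cv2.minAreaRect((np.c_[s[k],t[k]]*1000).astype(np.float32));print("rat",r)
k=w&(abs(s-.623)<.008)&(Z>.0375)&(Z<.052)&(t<-.06);h,_=np.histogram(t[k],bins=np.arange(-.13,-.06,.002));print(h)
for q in range(-121,50,12):
    k=w&(abs(s-.623)<.003)&(Z>.033)&(Z<.08)&(abs(t-q/1000)<.002)
    if k.sum()>1:print(q,np.median(Z[k]).round(4))
k=w&(Z>.045)&(Z<.056)&(s>.55)&(s<.606)&(t>-.075)&(t<-.035);print("jaw",np.percentile(s[k],[2,98]),np.percentile(t[k],[2,98]),np.median(Z[k]))
E
```

```text
[0.55105093 0.09198659 0.22654134] -9.859291234551968
stop block [0.04551996 0.08729986] [  0   0   0   0   0   0   0  37  73 125 136 125  79  46  27   5   0   0
   2  18  31  34  38  69 125 151 143 151 112   0   0   0   0   0   0   0
   0   0   0   0   0   0   0   0]
wing ((624.06298828125, 67.66020202636719), (42.28096389770508, 12.108253479003906), 17.633216857910156)
rat ((528.4544067382812, -71.1670150756836), (50.45876693725586, 13.440608024597168), 73.20426177978516)
[ 0  0  0  0  1  0  1  1  2  2  3  6  9 10 16 17 32 34 36 37 31 38 16 11
 19 20 26 22 22 15 16 20 21 19]
-97 0.0493
-85 0.0506
-73 0.0528
-61 0.0529
-49 0.0509
-37 0.0516
-25 0.0742
-13 0.0577
-1 0.053
11 0.051
23 0.0487
35 0.0486
47 0.0509
jaw [0.57334682 0.60329632] [-0.06491839 -0.04678785] 0.04927654566997747
```

View pics/w9.png

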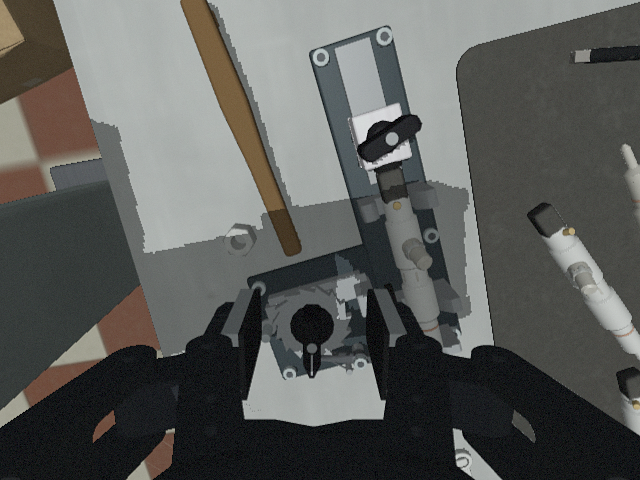

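The wing is turned to about 1.26 rad (wing at (390,138)), the stop face is at the tail, and the injector is level. The ratchet knob at (312,325) is unmoved, with its nose towards (312,375). I'll grip it high, with the tips above the jaw post.

>>> servo_tool(newtons=60, steps=[{"tx": -0.54,"ty": -3.04,"tz": 0,"yaw": 0,"claw": 3.2},{"tx": -0.6,"ty": -3.2,"tz": 0,"yaw": 0,"claw": 3.2},{"tx": -0.6,"ty": -3.2,"tz": 0,"yaw": 0,"claw": 3.2},{"tx": 0,"ty": 0,"tz": -4,"yaw": 0,"claw": 3.2},{"tx": 0,"ty": 0,"tz": -4,"yaw": 0,"claw": 3.2},{"tx": 0,"ty": 0,"tz": -3.5,"yaw": 0,"claw": 3.2},{"tx": 0,"ty": 0,"tz": -2.5,"yaw": 0,"claw": 3.2},{"tx": 0,"ty": 0,"tz": -1.75,"yaw": 0,"claw": 3.2},{"tx": 0,"ty": 0,"tz": 0,"yaw": 0,"claw": 3.2},{"tx": 0,"ty": 0,"tz": 0,"yaw": 0,"claw": 1},{"tx": 0,"ty": 0,"tz": 0,"yaw": 0,"claw": 1},{"tx": 0,"ty": 0,"tz": 0,"yaw": 0,"claw": 1},{"tx": 0,"ty": 0,"tz": 0,"yaw": 0,"claw": 1},{"tx": 0,"ty": 0,"tz": 0,"yaw": 0,"claw": 1}])

```text
time_s: 22.1
position: [0.5333, -0.0022, 0.07]
tool_rot: [[0.169, 0.986, 0.0], [0.986, -0.169, -0.0], [-0.0, 0.0, -1.0]]
ft_force: [-5.0, 0.3, 6.8]
grip_width: 0.0126
gripper_force: 60.3
```

>>> servo_tool(steps=[{"tx": 0,"ty": 0,"tz": 0,"yaw": -6.5,"claw": 1},{"tx": 0,"ty": 0,"tz": 0,"yaw": -6.5,"claw": 1},{"tx": 0,"ty": 0,"tz": 0,"yaw": -6.5,"claw": 1},{"tx": 0,"ty": 0,"tz": 0,"yaw": -6.5,"claw": 1},{"tx": 0,"ty": 0,"tz": 0,"yaw": -6.5,"claw": 1},{"tx": 0,"ty": 0,"tz": 0,"yaw": -6.5,"claw": 1},{"tx": 0,"ty": 0,"tz": 0,"yaw": -6.5,"claw": 1},{"tx": 0,"ty": 0,"tz": 0,"yaw": -6.5,"claw": 1},{"tx": 0,"ty": 0,"tz": 0,"yaw": -6.5,"claw": 1},{"tx": 0,"ty": 0,"tz": 0,"yaw": -6.5,"claw": 1},{"tx": 0,"ty": 0,"tz": 0,"yaw": -5,"claw": 1},{"tx": 0,"ty": 0,"tz": 0,"yaw": -4,"claw": 1},{"tx": 0,"ty": 0,"tz": 0,"yaw": -4,"claw": 1},{"tx": 0,"ty": 0,"tz": 0,"yaw": -3,"claw": 1},{"tx": 0,"ty": 0,"tz": 0,"yaw": 0,"claw": 1},{"tx": 0,"ty": 0,"tz": 0,"yaw": 0,"claw": 1}])

```text
time_s: 23.7
position: [0.5344, -0.0035, 0.07]
tool_rot: [[1.0, -0.012, 0.003], [-0.012, -1.0, -0.003], [0.003, 0.003, -1.0]]
ft_force: [-1.1, -6.5, 2.1]
grip_width: 0.0124
gripper_force: 59.8
```

>>> servo_tool(steps=[{"tx": 0,"ty": 0,"tz": 0,"yaw": 0,"claw": 1.6},{"tx": 0,"ty": 0,"tz": 0,"yaw": 0,"claw": 2.4},{"tx": 0,"ty": 0,"tz": 0,"yaw": 0,"claw": 3},{"tx": 0,"ty": 0,"tz": 0,"yaw": 0,"claw": 3},{"tx": 0,"ty": 0,"tz": 3,"yaw": 0,"claw": 3},{"tx": 0,"ty": 0,"tz": 4,"yaw": 0,"claw": 4},{"tx": 0,"ty": 0,"tz": 4,"yaw": 8,"claw": 4},{"tx": 0,"ty": 2,"tz": 3,"yaw": 8,"claw": 4},{"tx": 0,"ty": 2,"tz": 1,"yaw": 8,"claw": 4},{"tx": 0,"ty": 2,"tz": 1,"yaw": 8,"claw": 4},{"tx": 0,"ty": 2,"tz": 0,"yaw": 8,"claw": 4},{"tx": 0,"ty": 1,"tz": 0,"yaw": 8,"claw": 6},{"tx": 0,"ty": 0,"tz": 0,"yaw": 8,"claw": 7},{"tx": 0,"ty": 0,"tz": 0,"yaw": 8,"claw": 8},{"tx": 0,"ty": 0,"tz": 0,"yaw": 8,"claw": 8},{"tx": 0,"ty": 0,"tz": 0,"yaw": 8,"claw": 8},{"tx": 0,"ty": 0,"tz": 0,"yaw": 8,"claw": 8},{"tx": 0,"ty": 0,"tz": 0,"yaw": 8,"claw": 8},{"tx": 0,"ty": 0,"tz": 0,"yaw": 2,"claw": 8},{"tx": 0,"ty": 0,"tz": 0,"yaw": 0,"claw": 8}])

```text
time_s: 25.7
position: [0.5334, 0.0879, 0.2291]
tool_rot: [[-0.127, 0.992, -0.0], [0.992, 0.127, 0.0], [0.0, -0.0, -1.0]]
ft_force: [-1.0, 0.0, 1.3]
grip_width: 0.0799
gripper_force: 0.0
```

```bash
python3 - <<'E'
from h import *
o=env.observe();print(o["position"],o["time_s"])
p,d,m=grab("wrist"); 
C=cloud(d,m);Z=C[...,2];s=C[...,:2]@a;t=C[...,:2]@b;w=d>.12
k=w&(Z>.064)&(Z<.076)&(s>.47)&(s<.57)&(t>-.15)&(t<.0);P=np.c_[s[k],t[k]];r=cv2.minAreaRect((P*1000).astype(np.float32));print("rat",r)
k=w&(Z>.078)&(Z<.092)&(s>.58)&(s<.67)&(t>.03)&(t<.15);print("wing",cv2.minAreaRect((np.c_[s[k],t[k]]*1000).astype(np.float32)))
k=w&(Z>.045)&(Z<.056)&(s>.55)&(s<.606)&(t>-.075)&(t<-.035);print("jaw",np.percentile(s[k],[2,98]))
for q in range(-115,50,12):
    k=w&(abs(s-.623)<.003)&(Z>.033)&(Z<.08)&(abs(t-q/1000)<.002);k2=w&(abs(s-.625)<.0135)&(Z>.037)&(Z<.08)&(abs(t-q/1000)<.002)
    if k.sum()>1:print(q,np.median(Z[k]).round(4),s[k2].min().round(4),s[k2].max().round(4))
save("pics/w10.png",p)
E
```

```text
[0.53337581 0.08786478 0.22905171] 25.7
rat ((526.3263549804688, -68.54031372070312), (49.881248474121094, 15.072182655334473), 1.0278689861297607)
wing ((623.8078002929688, 67.6404037475586), (41.98521423339844, 12.265548706054688), 17.60455322265625)
jaw [0.58564823 0.6052488 ]
-115 0.0487 0.6117 0.6384
-103 0.0492 0.6155 0.6325
-91 0.0493 0.6156 0.6326
-79 0.0528 0.6116 0.6337
-67 0.0528 0.612 0.6339
-55 0.0527 0.6115 0.6341
-43 0.0507 0.6137 0.6335
-31 0.0529 0.6115 0.6319
-19 0.0674 0.6116 0.6355
-7 0.053 0.6115 0.6358
5 0.0511 0.6121 0.635
17 0.0584 0.613 0.6385
29 0.0487 0.6139 0.6333
41 0.0486 0.6138 0.6326
```

View pics/w10.png

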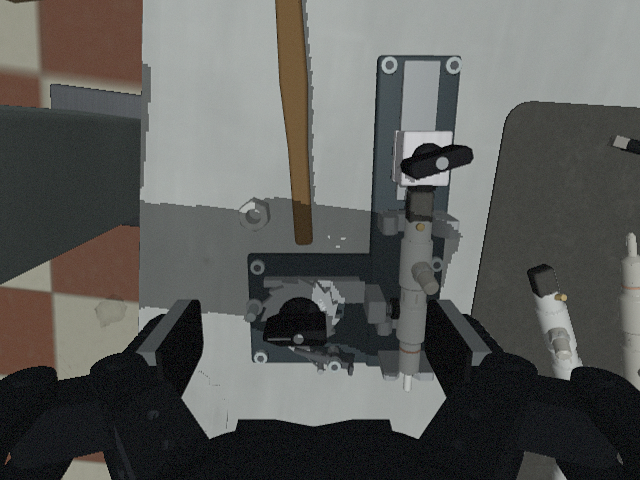

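The final view shows the knob nose (264,338) at the index pin. The knob turned 72.2°, so the joint is at about 1.25 rad. The jaw advanced 12.4 mm, the wing is still at 1.26 rad and the injector is level between the plate and the stop, so I'm handing in.

```bash
python3 -c "
from rig import env
print(env.close_job())"
```

```text
the job is handed in; nothing more can be done
None
```

The job is handed in, with no verdict returned: the injector lies level in the saddles, held between front plate and tail stop, the wing knob is locked at about 1.26 rad, and the ratchet is on tooth 3 at about 1.25 rad; the injector jammed once and I re-laid it, and I did not measure the jaw force or pawl position.

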